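Square up a pouring frame with a held square

TASK

The hinged side of the aluminium pouring frame leans in: pick up the steel square by its grip, lower it into the frame and ease it into the corner, so that it pushes the stiff hinged side out to a right angle and its two legs sit flush, without gaps, against the facings of the fixed and the hinged side. Keep it pressed lightly against both sides at once for about a second, then put the square back flat in the middle of its rubber mat, with the frame's corner left at a right angle. Press gently throughout, move the sides only with the square, and leave the other things alone.

Things in the scene. Friction and masses are not known exactly. Their poses are not given: they have to be found in the camera images.
- square: Loose steel set square, 0.28 kg, an L lying flat: two legs 12 mm thick, 24 mm high, joined by an inside plate, with an upright grip. Origin: underside, on the grip's axis; z up. Its measuring faces are the legs' outer faces: x = +45 mm (y from -45 to +33 mm) and y = +45 mm (x from -45 to +33 mm); the outer corner is relieved. The legs' inner faces are 33 mm from the axis.
- square_grip (a point): Point to grip, on the axis of the square's upright grey grip post, 48 mm above the underside (open fingers clear the legs there). The post is 22 x 22 mm, its sides parallel to the legs, and its top is 63 mm above the underside; either pair of sides will do.
- frame: Aluminium pouring frame, fixed: grey plate 170 x 170 x 8 mm with two sides 26 mm high at its +x and +y edges, open to -x and -y; each side carries a facing bar on its inside. Origin: centre of the plate's underside, its top at z = 8 mm. When the corner is true the facings are parallel to the frame's axes, at x = +50 to +60 and y = +50 to +60 mm, and so are the square's faces.
- fixed_side: Rigid side along the frame's +x edge, with its facing bar 128 mm long, 26 mm high. Origin: level with the plate's top, on the plane x = 0 (looking to -x) where the facing's face would be if pushed right back. The facing is set proud of it towards -x by 0 to 10 mm, differently each time; the poses do not show how much. It does not slide under light pressing.
- hinged_side: Side at the frame's +y edge, 130 mm long, on an upright pin. Origin: on the pin, level with the plate's top; it runs along its -x. Its facing bar is set at y = -6 to -16 mm, not shown by the pose. Parallel to the frame's axes when true; starts with 0.06 to 0.15 rad more yaw (free end in to -y). Stiff: 0.3 N m (3.5 N at the square's leg tip) moves it; it stays where left, also too far out.
- mat: Black rubber mat 150 x 150 x 4 mm, fixed to the worktop; the square lies on it at the start. Origin: centre of the underside; the upper face is at z = 4 mm.
- bottle: Bystander: white plastic bottle with a blue cap, 40 mm across, 104 mm high, origin centre of its underside.
- cast: Bystander: quarter-arch dental cast on a lilac stone base, alone to the left of the control box, 49 x 47 x 45 mm, origin centre of its underside.
- tape: Bystander: roll of masking tape lying flat, 96 mm across, 25 mm high, origin centre of its underside.

How it is judged:
On the way:
1. the square, flat and down between the sides, is pressed against both sides at once with 1.5 to 15 N each, its faces within 1.5 degrees of parallel to both, for 0.5 s (contact force between square and fixed_side between 1.5 and 15 N and contact force between square and hinged_side between 1.5 and 15 N and angle between the x axis of square and the x axis of fixed_side, either way round below 0.026 rad and angle between the x axis of square and the x axis of hinged_side, either way round below 0.026 rad and z of square in the frame of frame between 0.006 and 0.016 m and angle between square's own z axis and vertical below 0.06 rad), for 0.5 s.
At the end, for the whole second after the job is handed in: the hinged side stands within 1 degree of a right angle, and the square lies flat and at rest on the mat, its grip within 30 mm of the mat's centre (angle between the x axis of hinged_side and the x axis of frame, either way round below 0.0175 rad and horizontal distance between square and mat below 0.03 m and height (world z) of square below 0.007 m and angle between square's own z axis and vertical below 0.05 rad and linear speed of square below 0.01 m/s and contact force between square and mat above 0.5 N); the robot touches nothing.
It fails at once if the square pressed against either side with more than 25 N (contact force between square and fixed_side above 25 N or contact force between square and hinged_side above 25 N).
It fails at once if the frame or its sides touched by the robot itself (contact force between any of the arm, the fingers and frame above 1 N).
It fails at once if a bystander moved by more than 20 mm (distance of any of bottle, cast, tape from where it was at the start of the episode above 0.02 m).
It also fails if it takes over 59 s, if anything falls off the work surface, if the arm or the gripper's body presses on something with over 40 N, if the wrist force passes 120 N, or if a joint passes its speed limit or range.

ROBOT

A 6-joint arm with a two-finger parallel gripper is mounted at the origin on a cart in front of the work surface, level with it; the furniture and walls round the work are solid. World frame = base frame: x ahead of the robot, y to its left, z up, the work surface at z = 0. Lengths are in m, angles in rad, forces in N, time in s.
With the tool pointing down it reaches from about 0.275 to 1 m from the base axis. Payload 8.4 kg.
Tool frame: the origin (TCP) lies on the centre line of the jaws, within the pads' length; the fingertips stand 17 mm ahead of it and the grasp point (between the pads) lies 2 mm behind it (bot.tcp_to_tips is the z of the fingertips in the tool frame, in m); z points along the fingers, y is the line along which they close (so a half turn about z gives the same grasp; the last joint's range is limited). The gripper opens to 85 mm and grips with 20 to 120 N. Pads are 22 mm wide; open, the fingers measure 114 mm over their backs; the gripper's body (76 mm by 85 mm) begins 54 mm behind the grasp point. The pads swing forward as they close: fully open they stand 13 mm farther back than shut.
Start: joints at [1.263, 0.353, 1.633, -0, 1.155, -0.002], TCP at [0.188, 0.596, 0.219] pointing down, gripper open.
Joint ranges: [-2.63, 2.63], [-0.92, 2.1], [0.06, 2.66], [-1.3, 4.44], [0, 2.69], [-3.02, 3.02]. Speed limits (rad/s): [2.22, 2.22, 2.79, 3.14, 3.14, 3.14].

INTERFACE

Orientations are given as a unit quaternion [x, y, z, w].
In Python, from workcell import bot, hand, kinematics, get_obs, vision, hand_in gives the robot as it stands. The module is installed in compiled form; this text tells all that it offers. Calls block until the motion is done:
- bot.reach(position, orientation): joint-space move of the TCP to a pose.
- bot.servo_line(position, ori=None, velocity=0.15): straight line of the TCP; ori=None keeps the orientation; velocity is the mean speed in m/s.
- bot.goto_joints(angles): joint-space move.
- hand.move_gripper(opening, strength=None): finger opening in m; strength is the grip in N (None keeps the last); returns when the fingers have stopped.
- bot.dwell(seconds).
- kinematics.solve_ik(position, orientation): joint angles nearest the present ones, or None.
- get_obs(): the state.
- vision.read_camera(name): name is "scene" or "side" or "wrist"; returns a dict with "frame" (400x640x3 uint8, red, green, blue), "intrinsics" (3x3 intrinsics, pixels), "dist" ([k1, k2, p1, p2, k3] as OpenCV has them; the pictures are not rectified), "view" (4x4, takes a point from world to camera coordinates). Camera axes: x right, y down, z forward; pixel columns grow to the right and rows downward; lengths in m; the calibration is good to about 2 mm. A picture is of the moment at which its call begins. There is no depth.
A pose or a line that the arm cannot do raises bot.IKError and nothing moves.
- hand_in(): hands the job in; it is judged then, once.
The state is a dict: "time_s": time; "joint_pos": joint angles; "joint_vel": joint speeds; "joint_efforts": joint torques, N m; "position": TCP position; "orientation": TCP orientation; "wrist_force": force on the tool from outside, world axes, zero at the start; "ft_torque": the same for the moment, N m; "gripper_width": finger opening in m; "grip_force": force on a finger pad.
Only numpy, scipy, OpenCV 4.12 (cv2) and the standard library are available. Lean on these libraries where they do the work, as an engineer would, in place of code of your own. Each camera call takes 0.05 s, during which the arm holds its last target. There are 200 camera calls.

## Working session

There is one attempt and no reset: what is moved stays moved. The work goes in short steps, each a Python script; the robot and the scene stay as the last script left them, time stands still between calls to the robot, and variables do not carry over. Pictures are saved under pics/ and viewed, at most 10 in all, crops included, and the job is handed in when it is done.

```bash
mkdir -p pics
python3 - <<'E'
from workcell import vision,get_obs
import cv2,numpy as np
for n in ["scene","side"]:
    r=vision.read_camera(n); cv2.imwrite(f"pics/{n}0.png",r["frame"][:,:,::-1]); np.savez(f"{n}0.npz",**r)
    V=r["view"]; print(n,r["intrinsics"].tolist(),r["dist"],-V[:3,:3].T@V[:3,3],V[2,:3])
s=get_obs(); print(s["time_s"],s["orientation"],s["wrist_force"])
E
```

```text
scene [[365.2198563830742, 0.0, 317.4725876492641], [0.0, 365.2198563830742, 203.3365281751022], [0.0, 0.0, 1.0]] [-0.00245481  0.          0.          0.          0.        ] [0.03176785 0.38419833 0.62554317] [ 0.61708168 -0.43170921 -0.65790376]
side [[384.2641899625146, 0.0, 321.0414448973441], [0.0, 384.2641899625146, 202.4768458970976], [0.0, 0.0, 1.0]] [-0.07469041  0.          0.          0.          0.        ] [0.48020308 0.72433946 0.53536436] [ 0.0993501  -0.82999578 -0.54885022]
0.1 [ 1.52310730e-01  9.88332445e-01 -6.40735148e-04 -9.66750607e-05] [0.50611633 0.64973406 0.64793142]
```

View pics/scene0.png

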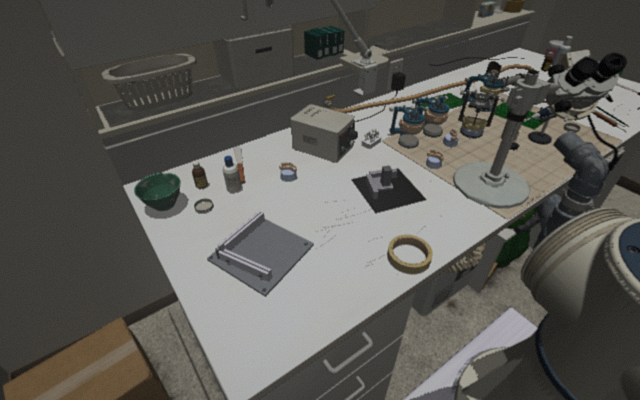

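View pics/side0.png

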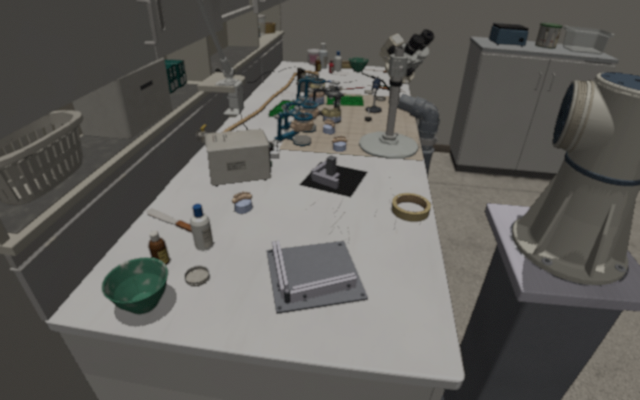

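The scene view shows the frame at about (262,252), with its sides meeting near (220,246). The square is on the black mat at (388,185), the tape at (410,253), the bottle at (232,172) and the cast at (288,172). In the side view the frame's corner is near (287,295) and the mat near (335,178).

```bash
cat > h.py <<'E'
import numpy as np,cv2
from scipy.spatial.transform import Rotation as R
def ray(r,uv,z):
    """pixels -> world points on plane z"""
    uv=np.asarray(uv,float).reshape(-1,1,2); V=r["view"]
    n=cv2.undistortPoints(uv,np.asarray(r["intrinsics"],float),np.asarray(r["dist"],float)).reshape(-1,2)
    d=np.c_[n,np.ones(len(n))]@V[:3,:3]; c=-V[:3,:3].T@V[:3,3]
    return c+d*((z-c[2])/d[:,2])[:,None]
def proj(r,P):
    V=r["view"]; rv=cv2.Rodrigues(V[:3,:3])[0]
    return cv2.projectPoints(np.asarray(P,float).reshape(-1,1,3),rv,V[:3,3],r["intrinsics"],r["dist"])[0].reshape(-1,2)
def down(a):
    """tool pointing down, tool y axis (closing) at world yaw a"""
    y=np.array([np.cos(a),np.sin(a),0]); z=np.array([0,0,-1.]); return R.from_matrix(np.c_[np.cross(y,z),y,z]).as_quat()
E
python3 - <<'E'
from h import *
for n,fr,mt in [("scene",[(209,257),(258,215),(313,245),(265,291)],[(353,180),(401,169),(424,196),(376,210)]),("side",[(267,249),(343,243),(363,298),(275,307)],[(302,182),(316,164),(367,174),(356,193)])]:
    r=dict(np.load(f"{n}0.npz"))
    for P,z in((fr,.008),(mt,.004)):
        p=ray(r,P,z)[:,:2]; print(n,p.round(3).tolist(),p.mean(0).round(3),np.linalg.norm(np.diff(p,axis=0),axis=1).round(3))
from workcell import vision,get_obs
r=vision.read_camera("wrist"); V=r["view"];print(r["intrinsics"][0,0],r["dist"],-V[:3,:3].T@V[:3,3],V[:3,:3].round(2).tolist()); print(get_obs()["position"])
E
```

```text
scene [[0.604, 0.277], [0.661, 0.124], [0.499, 0.07], [0.453, 0.22]] [0.555 0.173] [0.163 0.171 0.157]
scene [[0.637, -0.161], [0.597, -0.307], [0.474, -0.269], [0.507, -0.129]] [ 0.554 -0.216] [0.151 0.128 0.144]
side [[0.664, 0.123], [0.508, 0.077], [0.458, 0.229], [0.611, 0.275]] [0.56  0.176] [0.163 0.16  0.16 ]
side [[0.641, -0.172], [0.619, -0.283], [0.466, -0.248], [0.492, -0.14]] [ 0.555 -0.211] [0.114 0.156 0.112]
276.0169544374528 [0.00277432 0.         0.         0.         0.        ] [0.11399635 0.61765366 0.37378584] [[0.3, 0.95, -0.0], [0.91, -0.29, 0.3], [0.29, -0.09, -0.95]]
[0.18804009 0.59565966 0.21813342]
```

Run:
```python
from h import *
from workcell import bot,vision,get_obs
for n,x,y in [("wf",.555,.175),("wm",.554,-.214)]:
    a=np.arctan2(y,x); bot.reach([x-.03*np.cos(a),y-.03*np.sin(a),.22],down(a))
    bot.dwell(.3); r=vision.read_camera("wrist"); np.savez(n+".npz",**r)
    s=get_obs(); print(s["time_s"],s["position"],s["joint_pos"])
    cv2.imwrite(f"pics/{n}.png",r["frame"][:,:,::-1])
a=[cv2.imread(f"pics/{n}.png") for n in("wf","wm")]
```

```text
2.475 [0.52632279 0.16630959 0.21997169] [ 3.03339319e-01  2.38644898e-01  1.78943233e+00 -1.85807261e-06
  1.11352990e+00 -2.71336169e-03]
4.2083 [ 0.52621223 -0.20264803  0.21998993] [-3.70263123e-01  2.57228527e-01  1.76461488e+00  1.67135886e-06
  1.11977184e+00 -2.66698244e-03]
```

View pics/wf.png

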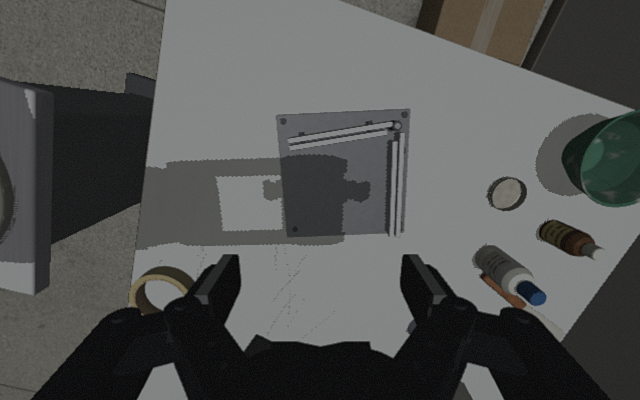

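View pics/wm.png

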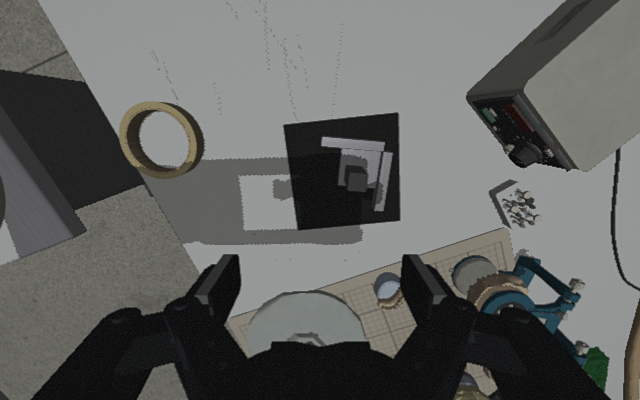

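In the wrist view of the frame, the pin is at (397,127), the hinged side leans in to its free end at (290,146), and the fixed side is at columns 390-404. In the wrist view of the mat, the mat is at (342,172), the square's grip post is at (356,180), and the legs run (322,138)-(385,147) and (392,152)-(380,211), so its corner already points the way the frame's corner does. Next I measure both.

Run:
```python
from h import *
def rects(n,box,lo,hi,z,amin,extra=None):
    r=dict(np.load(n+".npz")); x0,x1,y0,y1=box; g=r["frame"].max(2)[y0:y1,x0:x1]
    m=((g>=lo)&(g<=hi)).astype(np.uint8)
    for c in cv2.findContours(m,cv2.RETR_EXTERNAL,cv2.CHAIN_APPROX_NONE)[0]:
        if cv2.contourArea(c)<amin: continue
        b=cv2.boxPoints(cv2.minAreaRect(c))+[x0,y0]; p=ray(r,b,z)[:,:2]
        e=np.diff(np.r_[p,p[:1]],axis=0); k=np.argmax(np.linalg.norm(e,axis=1))
        print(n,b.round(0).astype(int).tolist(),"ctr",p.mean(0).round(4),"size",np.linalg.norm(e[:2],axis=1).round(4),"yaw",np.degrees(np.arctan2(e[k,1],e[k,0])).round(2))
rects("wm",(280,405,105,235),0,45,.004,3000)
for lo in (110,140): print(lo);rects("wm",(310,396,128,218),lo,255,.028,60)
for lo in (140,170): print(lo);rects("wf",(278,409,112,236),lo,255,.034,60)
r=dict(np.load("wf.npz"));p=ray(r,[(277,115),(409,109),(406,236),(288,237)],.008);print(p.round(4))
r2=dict(np.load("wm.npz"))
A=cv2.resize(r2["frame"][120:220,310:400],(400,444),interpolation=1)
B=cv2.resize(r["frame"][105:205,310:410],(400,400),interpolation=1)
C=np.zeros((444,800,3),np.uint8);C[:,:400]=A;C[:400,400:]=B;cv2.imwrite("pics/crop.png",np.clip(C[:,:,::-1]*1.3,0,255))
```

```text
wm [[284, 125], [397, 113], [408, 219], [295, 231]] ctr [ 0.5593 -0.2158] size [0.1464 0.1477] yaw 165.54
110
wm [[375, 209], [384, 152], [392, 153], [383, 211]] ctr [ 0.6007 -0.2365] size [0.0763 0.0104] yaw -115.2
wm [[318, 179], [322, 136], [384, 142], [380, 184]] ctr [ 0.5714 -0.1957] size [0.053 0.077] yaw 153.77
140
wm [[322, 145], [322, 137], [367, 141], [366, 150]] ctr [ 0.5705 -0.1721] size [0.0106 0.0552] yaw 153.34
140
170
[[0.4505 0.2236 0.008 ]
 [0.6073 0.2807 0.008 ]
 [0.672  0.1183 0.008 ]
 [0.5091 0.0651 0.008 ]][ WARN:0@0.515] global loadsave.cpp:1063 imwrite_ Unsupported depth image for selected encoder is fallbacked to CV_8U.
```

View pics/crop.png

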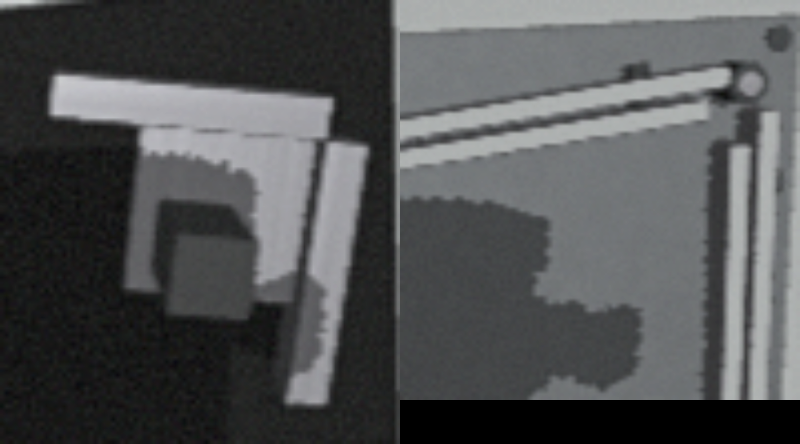

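The left crop shows the square: post top corners at about (177,234)-(249,320), and leg outer edges (55,74)-(333,98) and (368,145)-(328,405). The right crop shows the frame: the fixed facing's inner edge (730,147)-(722,400), the hinged facing's inner edge (400,168)-(708,118) and the pin (749,83).

Run:
```python
from h import *
m=dict(np.load("wm.npz"));f=dict(np.load("wf.npz"))
A=lambda P:np.array(P)/[400/90,444/100]+[310,120]-.4
B=lambda P:(np.array(P)-[400,0])/4+[310,105]-.4
yaw=lambda p,q:np.degrees(np.arctan2(*(q-p)[1::-1])).round(2)
post=ray(m,A([(177,234),(254,238),(249,320),(166,316)]),.067);print("post",post.mean(0),np.linalg.norm(np.diff(post,axis=0),axis=1).round(4))
L=ray(m,A([(55,74),(333,98),(328,405),(368,145),(50,115),(328,138),(286,402),(328,142)]),.028)
for i in (0,2,4,6):print("leg",L[i,:2].round(4),L[i+1,:2].round(4),yaw(L[i],L[i+1]),np.linalg.norm(L[i+1]-L[i]).round(4))
t=np.radians(-25.8);ex=np.array([np.cos(t),np.sin(t)]);ey=np.array([-ex[1],ex[0]])
# centre from faces: y=+45 from outer leg, x=+45
print("centre",ex*(L[2:4,:2].mean(0)@ex-.045)+ey*(L[:2,:2].mean(0)@ey-.045))
F=ray(f,B([(722,400),(730,147),(400,168),(708,118)]),.034)
print("fixed",F[:2,:2],yaw(F[0],F[1])-90,"hinged",F[2:,:2],yaw(F[2],F[3]))
# fixed facing / side edges farther down the image
g=f["frame"].max(2)
for row in (150,170,190,210,228): print(row,g[row,380:408].tolist())
print("pin",ray(f,B([(749,83)]),.034))
from workcell import kinematics
```

```text
post [ 0.56779809 -0.21406576  0.067     ] [0.0197 0.0217 0.0217]
leg [ 0.5477 -0.1544] [ 0.6174 -0.1882] -25.86 0.0774
leg [ 0.5895 -0.2742] [ 0.6228 -0.2042] 64.62 0.0775
leg [ 0.5424 -0.1643] [ 0.6128 -0.1983] -25.71 0.0782
leg [ 0.5781 -0.2688] [ 0.6125 -0.1993] 63.61 0.0775
centre [ 0.56815227 -0.21436652]
fixed [[0.62290174 0.16171927]
 [0.59503426 0.23735306]] 20.230000000000004 hinged [[0.50151937 0.20122931]
 [0.58551137 0.24329433]] 26.6
150 [89, 94, 90, 89, 91, 91, 82, 55, 42, 43, 41, 45, 96, 138, 137, 136, 121, 72, 45, 94, 136, 137, 140, 120, 69, 70, 85, 95]
170 [91, 91, 91, 90, 92, 80, 54, 47, 44, 43, 46, 87, 127, 136, 138, 126, 90, 41, 78, 123, 138, 137, 124, 96, 89, 88, 92, 114]
190 [88, 88, 90, 87, 90, 90, 76, 46, 44, 46, 61, 107, 136, 139, 138, 112, 48, 81, 123, 139, 138, 127, 103, 85, 86, 92, 114, 137]
210 [85, 87, 90, 90, 88, 75, 45, 47, 43, 48, 98, 137, 139, 137, 115, 54, 66, 115, 135, 135, 128, 104, 85, 83, 88, 111, 135, 136]
228 [87, 87, 88, 88, 77, 49, 41, 46, 44, 82, 119, 137, 138, 118, 68, 46, 100, 138, 137, 134, 111, 55, 67, 92, 116, 136, 134, 134]
pin [[0.59339301 0.25639996 0.034     ]]
```

```bash
cat >> h.py <<'E'
PHI=np.radians(20.2); SQ=np.radians(-25.8); SC=np.array([.568,-.2142])
EX=np.array([np.cos(PHI),np.sin(PHI)]); EY=np.array([-EX[1],EX[0]]); FC=np.array([.559,.173])
def fw(x,y,z): return np.r_[FC+EX*x+EY*y,z]
E
python3 - <<'E'
from h import *
from workcell import bot,vision,get_obs,hand
f=dict(np.load("wf.npz"));p=ray(f,[(391.9-.5,150),(391.1-.5,170),(390.6-.5,190),(389.85-.5,210),(389.2-.5,228)],.034)
print("phi",np.degrees(np.arctan(-np.polyfit(p[:,1],p[:,0],1)[0])), "facing x",(p[:,:2]-FC)@EX)
q=down(SQ)
bot.reach([*SC,.12],q); bot.servo_line([*SC,.050],velocity=.08)
print(bot.tcp_to_tips); hand.move_gripper(.015,80); print(bot.tcp_to_tips)
s=get_obs();print(s["time_s"],s["gripper_width"],s["grip_force"],s["wrist_force"],s["position"])
bot.servo_line([*SC,.16]); bot.dwell(.3)
s=get_obs();print(s["time_s"],s["gripper_width"],s["grip_force"],s["wrist_force"],s["ft_torque"],s["position"])
bot.reach(fw(-.004,-.012,.16),down(PHI)); bot.dwell(.3)
r=vision.read_camera("wrist"); np.savez("wg.npz",**r); s=get_obs();print(s["time_s"],s["wrist_force"],s["ft_torque"],s["position"])
cv2.imwrite("pics/wg.png",r["frame"][:,:,::-1])
E
```

```text
phi 20.05944697070012 facing x [0.05552416 0.05531643 0.0554798  0.05532144 0.05520355]
0.017
0.017
6.3917 0.018136049400018797 78.19808915657632 [-1.74340229  1.65657239  5.35732101] [ 0.56782225 -0.21409401  0.05039159]
7.575 0.018344634612267312 78.50515837781131 [-0.79644687 -0.65368158 -3.78832327] [ 0.01010695  0.01645153 -0.03768517] [ 0.56767359 -0.21406828  0.15924935]
9.325 [ 0.46797794 -0.40489491 -3.97261958] [ 0.00434578  0.03892613 -0.08467121] [0.559572   0.15981071 0.15998193]
```

View pics/wg.png

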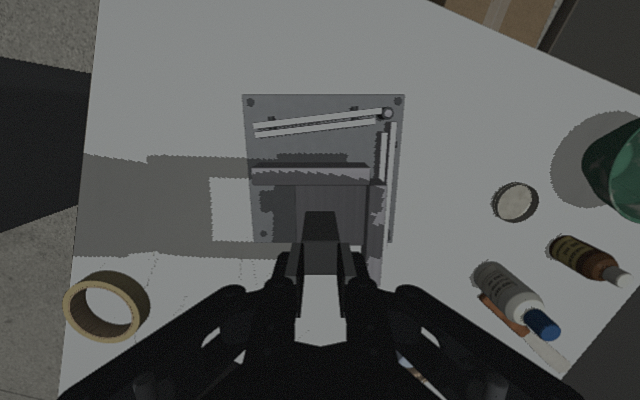

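The square is held upright by its post. Its y face is level in the image (about (252,165)-(370,167)) and parallel to the plate's top edge at row 95. I'll lower it and feel for the fixed facing.

```bash
cat >> h.py <<'E'
def feel(bot,get_obs,n=6):
    """mean force (frame x, y, z) and moment z"""
    L=[]
    for _ in range(n): bot.dwell(.02); s=get_obs(); L.append(np.r_[s["wrist_force"],s["ft_torque"][2]])
    m=np.mean(L,0); return np.r_[m[:2]@EX,m[:2]@EY,m[2:]]
E
python3 - <<'E'
from h import *
from workcell import bot,get_obs
q=down(PHI); Z=.0568
bot.servo_line(fw(-.004,-.012,Z),q,velocity=.1); bot.dwell(.3)
b=feel(bot,get_obs,15); print("bias",b,get_obs()["time_s"],get_obs()["position"])
np.save("b.npy",b)
x=.0045; bot.servo_line(fw(x,-.012,Z),q,velocity=.03); print(feel(bot,get_obs)-b)
while x<.016:
    x+=.0005; bot.servo_line(fw(x,-.012,Z),q,velocity=.01); f=feel(bot,get_obs)-b
    print(round(x*1e3,2),f.round(2),round(get_obs()["time_s"],2))
    if f[0]<-3: break
E
```

```text
bias [-4.00683961e-02 -1.73128504e-01 -3.66340718e+00  9.85402121e-04] 11.0583 [0.55940271 0.16033767 0.05683869]
[ 0.24835973  0.31684137  0.64267861 -0.01285081]
5.0 [ 0.44  0.01  0.39 -0.  ] 11.94
5.5 [-0.32  0.04  0.47  0.  ] 12.29
6.0 [-0.08  0.12  0.26  0.01] 12.64
6.5 [ 0.18  0.03  0.12 -0.03] 12.99
7.0 [-0.29  0.59  0.23 -0.01] 13.34
7.5 [0.27 0.02 0.4  0.  ] 13.69
8.0 [-0.14  0.38  0.31 -0.01] 14.04
8.5 [ 0.32  0.23  0.18 -0.01] 14.39
9.0 [-0.19  0.53  0.2   0.  ] 14.74
9.5 [ 0.19  0.09  0.09 -0.01] 15.09
10.0 [0.35 0.34 0.63 0.01] 15.44
10.5 [0.17 0.21 0.38 0.01] 15.79
11.0 [ 0.37  0.32  0.44 -0.02] 16.14
11.5 [-0.    0.09  0.28 -0.01] 16.49
12.0 [-1.44  0.49  0.74  0.01] 16.84
12.5 [-4.61  0.46  3.17  0.02] 17.19
```

Run:
```python
from h import *
from workcell import bot,get_obs
q=down(PHI); Z=.0568; X=.0110; b=np.load("b.npy")
bot.servo_line(fw(X,-.012,Z),q,velocity=.02); y=-.002; bot.servo_line(fw(X,y,Z),q,velocity=.04)
while y<.018:
    y+=.0007 if y<.0105 else .0004; bot.servo_line(fw(X,y,Z),q,velocity=.012); f=feel(bot,get_obs,4)-b
    print(round(y*1e3,2),f.round(2),round(get_obs()["time_s"],2))
    if f[1]<-6.5 or f[0]<-6: break
```

```text
-1.3 [ 0.09 -0.2   0.39  0.  ] 18.16
-0.6 [-0.32  0.33  0.63  0.  ] 18.48
0.1 [-0.05  0.18  0.4  -0.01] 18.79
0.8 [ 0.22 -0.17  0.31 -0.  ] 19.11
1.5 [0.17 0.24 0.21 0.02] 19.43
2.2 [ 0.23 -0.2   0.7   0.  ] 19.74
2.9 [ 0.47 -1.74  1.51  0.11] 20.06
3.6 [ 1.   -2.58  1.9   0.11] 20.38
4.3 [ 0.64 -3.    1.87  0.11] 20.69
5.0 [ 0.09 -2.74  2.2   0.09] 21.01
5.7 [ 0.34 -2.52  1.91  0.11] 21.32
6.4 [-0.41 -2.73  2.45  0.14] 21.64
7.1 [-0.29 -2.41  2.34  0.19] 21.96
7.8 [-0.72 -2.52  2.17  0.17] 22.27
8.5 [-1.75 -2.94  2.28  0.21] 22.59
9.2 [-1.27 -2.85  1.16  0.18] 22.91
9.9 [-1.62 -2.69  1.53  0.21] 23.23
10.6 [-1.51 -3.25  1.39  0.24] 23.54
11.0 [-1.89 -3.17  1.49  0.23] 23.86
11.4 [-2.01 -3.15  1.49  0.25] 24.18
11.8 [-1.96 -2.84  1.1   0.22] 24.49
12.2 [-1.94 -3.01  0.72  0.24] 24.81
12.6 [-1.63 -3.01  1.39  0.24] 25.12
13.0 [-2.16 -3.65  1.54  0.24] 25.44
13.4 [-2.2  -4.47  2.    0.19] 25.76
13.8 [-3.04 -5.68  2.63  0.16] 26.07
14.2 [-3.26 -6.73  2.76  0.11] 26.39
```

Run:
```python
from h import *
from workcell import bot,get_obs,vision
q=down(PHI); Z=.0568; x=.0110; y=.0142; b=np.load("b.npy")
while x<.0131:
    x+=.0003; bot.servo_line(fw(x,y,Z),q,velocity=.01); f=feel(bot,get_obs,4)-b
    print(round(x*1e3,2),f.round(2),round(get_obs()["time_s"],2))
    if f[0]<-8.5: break
bot.dwell(.9); print((feel(bot,get_obs,6)-b).round(2),get_obs()["time_s"],get_obs()["position"])
r=vision.read_camera("wrist"); s=vision.read_camera("scene"); np.savez("wp.npz",**r)
C=np.zeros((560,800,3),np.uint8);C[:,:]=cv2.resize(r["frame"][60:270,190:490],(800,560),interpolation=1)[:,:,::-1]
cv2.imwrite("pics/wp.png",C)
```

```text
11.3 [-3.07 -5.54  2.21  0.13] 26.71
11.6 [-2.85 -5.58  2.13  0.14] 27.02
11.9 [-3.03 -5.52  2.12  0.1 ] 27.34
12.2 [-3.23 -5.53  1.33  0.15] 27.66
12.5 [-3.58 -5.61  2.11  0.13] 27.98
12.8 [-4.58 -5.    2.42  0.14] 28.29
13.1 [-5.25 -6.07  2.97  0.16] 28.61
13.4 [-5.87 -5.41  3.46  0.13] 28.93
[-6.01 -5.32  4.27  0.12] 29.925 [0.56553521 0.19019969 0.05657511]
```

View pics/wp.png

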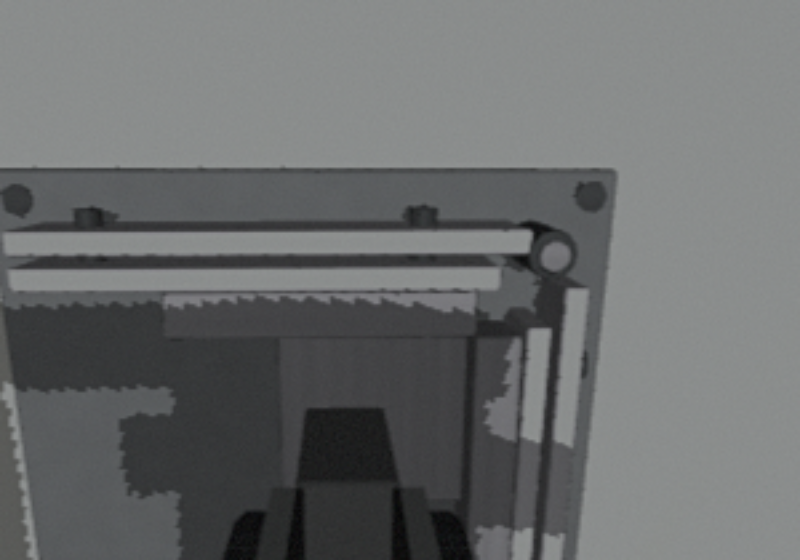

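The crop shows the hinged facing (rows 268-290) level and parallel to the plate edge at row 170. The square's y leg lies directly against it and its x leg is against the fixed facing at column ~522. I'll press a bit harder in x for margin and hold again.

Run:
```python
from h import *
from workcell import bot,get_obs,vision
r=dict(np.load("wp.npz")); B=lambda P:np.array(P)/[800/300,560/210]+[190,60]-.4
for P,z in([(10,269),(500,267)],.034),([(10,291),(500,289)],.034),([(5,232),(530,230)],.034),([(545,330),(527,560)],.034),([(165,338),(475,336)],.034),([(5,170),(615,170)],.008):
    p=ray(r,B(P),z); print(np.degrees(np.arctan2(*(p[1]-p[0])[1::-1])).round(2))
q=down(PHI); Z=.0568; x=.0134; y=.0142; b=np.load("b.npy")
while x<.0152:
    x+=.0004; bot.servo_line(fw(x,y,Z),q,velocity=.01); f=feel(bot,get_obs,4)-b
    print(round(x*1e3,2),f.round(2),round(get_obs()["time_s"],2))
    if f[0]<-8: break
bot.dwell(1); print((feel(bot,get_obs,6)-b).round(2),get_obs()["time_s"],get_obs()["position"])
```

```text
20.46
20.47
20.44
-69.53
20.61
20.21
13.8 [-7.76 -5.3   4.98  0.16] 30.34
14.2 [-8.86 -5.36  6.05  0.13] 30.66
[-8.34 -5.43  6.23  0.15] 31.7583 [0.56560888 0.19019756 0.05652121]
```

Run:
```python
from h import *
from workcell import bot,get_obs,vision,hand
q=down(PHI); b=np.load("b.npy"); M=np.array([.5593,-.2158])
bot.servo_line(fw(.004,.004,.0575),q,velocity=.03); bot.servo_line(fw(-.002,-.006,.16),q,velocity=.12)
bot.reach([*M,.13],down(SQ)); bot.servo_line([*M,.056],velocity=.1); bot.dwell(.2)
b=feel(bot,get_obs,8); z=.056
while z>.047:
    z-=.0008; bot.servo_line([*M,z],velocity=.02); f=feel(bot,get_obs,4)-b
    if f[2]>2: break
print(z,f,get_obs()["time_s"])
hand.move_gripper(.055); bot.servo_line([*M,.15],velocity=.12); 
x,y=.555,.175; a=np.arctan2(y,x)
m=vision.read_camera("wrist"); 
bot.reach([x-.03*np.cos(a),y-.03*np.sin(a),.22],down(a)); bot.dwell(.2)
w=vision.read_camera("wrist"); np.savez("wf2.npz",**w); np.savez("wm2.npz",**m); print(get_obs()["time_s"],get_obs()["gripper_width"])
C=np.zeros((400,800,3),np.uint8); C[:,:400]=cv2.resize(m["frame"][:, 120:520],(400,400)); C[:,400:]=cv2.resize(w["frame"][95:245,270:420],(400,400),interpolation=1)
cv2.imwrite("pics/end.png",C[:,:,::-1])
```

```text
0.050399999999999986 [-2.95087052  0.10621098  4.61103016 -0.05092601] 38.2667
41.4417 0.05483841233467828
```

View pics/end.png

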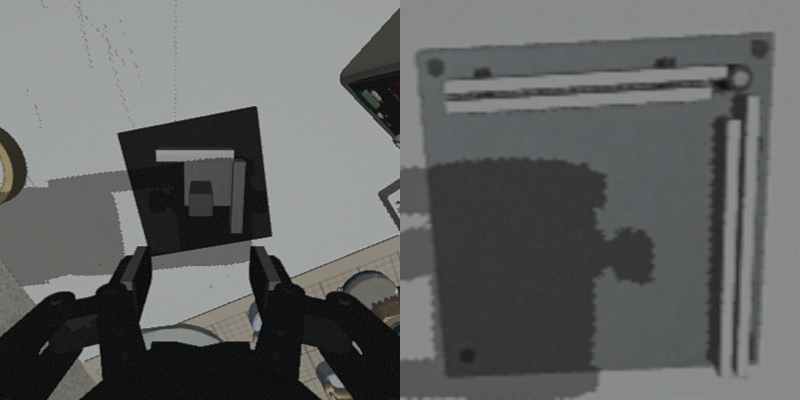

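The left half shows the square flat in the middle of the mat with the post at (201,198). The right half shows the hinged side parallel to the plate's upper edge. A quick check of the angle before handing in.

Run:
```python
from h import *
r=dict(np.load("wf2.npz")); g=r["frame"].max(2).astype(float)
def cross(v,lo,hi): # half-level rising edge, coming from the far low side
    h=(lo+hi)/2; i=np.argmax((v[:-1]<h)&(v[1:]>=h)); return i+(h-v[i])/(v[i+1]-v[i])
c=np.arange(292,382,4); y=[140-cross(g[140:122:-1,k],95,137) for k in c]
R_=np.arange(150,228,4); x=[380+cross(g[k,380:402],44,137) for k in R_]
for n,P,k in(("hinged",np.c_[c,y],0),("fixed",np.c_[x,R_],1)):
    p=ray(r,P,.034)[:,:2]; s=np.polyfit(p[:,k],p[:,1-k],1); e=np.polyval(s,p[:,k])-p[:,1-k]
    print(n,np.degrees(np.arctan(s[0]))*(1 if k==0 else -1),"resid mm",np.abs(e).max()*1e3)
m=dict(np.load("wm2.npz")); print(ray(m,[(120+201,182+16)],.067),"mat",ray(m,[(120+x,y) for x,y in((118,133),(256,107),(271,237),(152,256))],.004).mean(0))
```

```text
hinged 20.35265925862644 resid mm 0.621637538336578
fixed 14.041031537880416 resid mm 10.021687212991015
[[ 0.56256097 -0.21071479  0.067     ]] mat [ 0.55796262 -0.21602896  0.004     ]
```

```bash
python3 -c "
from workcell import hand_in
print(hand_in())"
```

```text
the job is handed in; nothing more can be done
None
```

The job is handed in, result not reported: the square pushed the hinged side out to within about 0.3° of a right angle by camera, was held against both sides for over a second at roughly 5 N each by the wrist sensor, and lies flat within about 10 mm of the mat's centre.

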